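# Close the puncture-repair kit and count it

### The arm

A 6-joint arm with a two-finger parallel gripper is mounted at the origin on the work surface. World frame = base frame: x ahead of the robot, y to its left, z up, the work surface at z = 0. Lengths are in mm, angles in rad, forces in N, time in s.
With the tool pointing down it reaches from about 250 to 775 mm from the base axis. Payload 4 kg.
Tool frame: the origin (TCP) lies on the centre line of the jaws, within the pads' length; the fingertips stand 22 mm ahead of it and the grasp point (between the pads) lies 3 mm ahead of it; z points along the fingers, y is the line along which they close (so a half turn about z gives the same grasp; the last joint's range is limited). The gripper opens to 94 mm and grips with 3 to 60 N. Pads are 16 mm wide; open, the fingers measure 119 mm over their backs; the gripper's body (75 mm by 177 mm) begins 78 mm behind the grasp point.
Start: joints at [1.108, 0.087, 1.371, -0, 1.684, -0.103], TCP at [193.658, 514.796, 227.506] pointing down, gripper open.
Joint ranges: [-3.1, 3.1], [-0.76, 2.03], [0.27, 2.55], [-1.08, 4.22], [0.17, 2.65], [-2.57, 2.57]. Speed limits (rad/s): [2.79, 2.79, 3.14, 3.14, 3.14, 3.14].

### API

Orientations are given as a unit quaternion [w, x, y, z].
In Python, from station import * gives the robot as it stands.
- The arm moves only by the shell command python3 -m handwheel 'ROWS'. ROWS is JSON, one flat list of numbers, 7 for each row, row after row: the shift along the tool's x, y, z in units of 1 m (1.0 is 1 m), then the turn, a rotation vector about the tool's x, y, z in units of 0.15 rad (1.0 is 0.15 rad), then the opening, from 0 (shut) to 1 (fully open). A call has 1 to 10 rows; each row shifts and turns the commanded pose from where the row before left it, along the tool's axes as they then stand; what a row does not reach is not made up. A row lasts 1/8 s, in which the tool goes at most 62.5 mm and 10.7 degrees, less where a joint would pass 70% of its speed; a pose out of reach is approached as far as the arm can. A call with a number of a shift or a turn outside -1 to 1 is refused whole. A call with a gripper value outside its range is refused whole. The fingers move at their own pace and stop on an object; the grip force is fixed at half the most. Time passes only in rows, so rows that do not move let the fingers close. It gives the time, the measured TCP pose, the force, the opening and the grip force at its end, in the units of the state.
- read_state(): the state, without advancing time (a new reading comes with each control period).
- camera(name): name is "side" or "top"; returns a dict with "color" (400x640x3 uint8, red, green, blue), "z_map" (400x640 float32, mm along the optical axis (not along the pixel's ray), 0 where there is no reading), "fx", "fy", "cx", "cy" (pixels), "xyz" and "attitude" of the camera in the world. Camera axes: x right, y down, z forward; pixel columns grow to the right and rows downward; lengths in mm; the calibration is good to about 2 mm. A picture is of the moment at which its call begins.
- sign_off(): hands the job in; it is judged then, once.
The state is a dict: "time": time; "joints": joint angles; "joint_velocities": joint speeds; "tau": joint torques, N m; "tcp_pos": TCP position; "tcp_rot": TCP orientation; "wrist_force": force on the tool from outside, world axes, zero at the start; "torque": the same for the moment, N m; "gripper_width": finger opening in mm; "finger_force": force on a finger pad.
Only numpy, scipy, OpenCV 4.12 (cv2) and the standard library are available. Lean on these libraries where they do the work, as an engineer would, in place of code of your own. Each camera call takes 0.05 s, during which the arm holds its last target. There are 200 camera calls.

### The job

Put the loose blue lid squarely onto the open blue kit box on the sloped stand, set down rather than dropped, so that it sits fully home on the rim, and let go of it. Only when the kit is closed, count it: swing the red-knobbed lever of the tally counter all the way to its stop, then release it so that it springs back to rest. Leave the other things on the shelf where they are.

Things in the scene. Friction and masses are not known exactly. Their poses are not given: they have to be found in the camera images.
- lid: loose blue lid, 142 x 112 mm (x, y), lying flat, right way up: 4 mm plate over a 14 mm deep, 3 mm thick skirt (inside 136 x 106 mm); about 0.2 kg. Yellow grip bar on top: 24 mm wide along x, 70 mm along y, from 18 to 52 mm above the skirt edge. Origin: centre of the skirt edge plane; z up through the bar. A half turn about z fits equally well
- lid_grip (a point): centre of the lid's yellow grip bar, 36 mm above the lid's origin along the lid's z; axes as the lid's
- stand: fixed dark steel stand, foot 170 x 125 mm (x, y), that carries the kit box. Origin: centre of its underside; z up, its -x side (the low side of the slope) turned roughly towards the robot
- kit_box: open blue box fixed on the stand, 130 x 100 x 55 mm (x, y, z) outside, 4 mm walls, contents below the rim. Leans 30 degrees (0.52 rad) to the stand's -x side. Origin: centre of its underside; x up the slope (long side), y level, z out of its mouth. Lid fully home: its origin 41 mm up this z, 3 mm play all round, its x along this x (either way)
- kit_rim (a point): centre of the box's mouth, level with the rim, 55 mm from the box's origin along its z; axes as the box's
- counter: fixed grey tally counter, 130 x 120 mm foot, housing 60 mm high, white number drums in a black window on top. Origin: centre of its underside; z up. The lever's upright turning axis goes through the origin
- tally_axis (a point): where the lever's turning axis leaves the counter's top, 60 mm above the table; z up along the axis
- tally_knob (a point): point on the red upright round knob at the end of the steel lever: 20 mm diameter, 46 mm tall, from 64 to 110 mm above the table; this point lies on its centre line 90 mm above the table and 95 mm from the turning axis. It moves with the lever
- tally (a joint): angle of the counter's sprung lever (rad): 0 at rest, grows anticlockwise seen from above, stop at 1.0. At rest the lever points 0.5 rad clockwise of the counter's -x direction, at the stop 0.5 rad anticlockwise of it. The spring pushes back with about 2 N at the knob at rest, 5 N at the stop
- tyre_lever: bystander: flat steel tyre lever, 230 mm long along its x, 20 mm wide, 13 mm high; origin under its middle
- valve_tool: bystander: chrome cross-shaped valve core tool, 75 x 60 mm, bars 14 mm thick, lying flat; origin under its middle
- trim_tool: bystander: black plastic trim clip remover, 205 mm long along x, 26 mm wide, 18 mm high, forked at +x; origin under its middle
- jar: bystander: empty glass jar, 72 mm diameter, 105 mm tall, upright; origin at the centre of its underside
- spray_can: bystander: green spray can, 64 mm diameter, 170 mm tall, upright; origin at the centre of its underside
Mind the look-alikes: they are no part of the job. What is shaped like the counter but orange or purple is not meant.

How it is judged (in metres and radians):
On the way, in this order (a step that is already met when the one before it is completed fails the run):
1. the lid sits fully home and square on the kit box, and is let go (x of lid in the frame of kit_box between -0.006 and 0.006 m and y of lid in the frame of kit_box between -0.006 and 0.006 m and z of lid in the frame of kit_box between 0.036 and 0.0445 m and angle between the z axis of lid and the z axis of kit_box, either way round below 0.06 rad and angle between the x axis of lid and the x axis of kit_box, either way round below 0.08 rad and angle between lid's own z axis and vertical below 1.2 rad and contact force between the fingers and lid below 0.3 N), for 0.2 s.
2. the tally lever is at its stop (beyond 0.92 of 1.0 rad) (value of joint tally above 0.92 rad), for 0.05 s.
At the end, for the whole second after the job is handed in: The released lid rests home on the kit box (x, y within 6 mm, skirt edge 36 to 44.5 mm above the box underside, within 0.06 rad of flat, 0.08 rad of square, either way round); the tally lever, swung to its stop after closing, is still and within 0.08 rad of rest (all of step 1 and linear speed of lid below 0.02 m/s and value of joint tally below 0.08 rad and velocity of joint tally between -0.1 and 0.1 rad/s); the robot touches nothing.
It fails at once if the lever is swung (past 0.5 rad) while the kit is not closed (value of joint tally above 0.5 rad and not (x of lid in the frame of kit_box between -0.006 and 0.006 m and y of lid in the frame of kit_box between -0.006 and 0.006 m and z of lid in the frame of kit_box between 0.036 and 0.0445 m and angle between the z axis of lid and the z axis of kit_box, either way round below 0.06 rad and angle between the x axis of lid and the x axis of kit_box, either way round below 0.08 rad and angle between lid's own z axis and vertical below 1.2 rad)).
It fails at once if the lid is dropped or thrown (over 0.8 m/s while not held) (linear speed of lid above 0.8 m/s and contact force between the fingers and lid below 0.1 N).
It fails at once if a bystander is shifted by more than 30 mm (distance of any of tyre_lever, valve_tool, trim_tool, jar, spray_can from where it was at the start of the episode above 0.03 m).
It fails at once if the jar or the spray can is tipped over (angle between any of jar, spray_can's own z axis and vertical above 0.5 rad).
It also fails if it takes over 64 s, if anything falls off the work surface, if the arm or the gripper's body presses on something with over 40 N, if the wrist force passes 120 N, or if a joint passes its speed limit or range.

## Working session

There is one attempt and no reset: what is moved stays moved. The work goes in short steps, Python scripts to look and compute and a shell command to move; the robot and the scene stay as the last step left them, time stands still between calls to the robot, and variables do not carry over. Pictures are saved under pics/ and viewed, at most 10 in all, crops included, and the job is handed in when it is done.

```bash
ls; mkdir -p pics
python3 - <<'E'
from station import *
import cv2,numpy as np
for n in("top","side"):
    c=camera(n); np.savez(f"{n}0.npz",**c)
    cv2.imwrite(f"pics/{n}0.png",c["color"][...,::-1])
    print(n,c["fx"],c["fy"],c["cx"],c["cy"],c["xyz"],c["attitude"])
print(read_state())
E
```

```text
pics
top 383.6866805153919 383.6866805153919 320.77768631135046 197.15434014373432 [ 300.7252508    -2.62806772 1175.72726701] [ 0.05677967 -0.70287076  0.70685549 -0.05571433]
side 441.74976985592383 441.74976985592383 315.4209459556011 204.33520832252407 [ 229.81618451 -779.80328064  973.62770487] [-0.36197779  0.92106817 -0.13524469  0.04810806]
{'time': 0.1, 'joints': array([ 1.10793317e+00,  8.78710542e-02,  1.37205475e+00, -3.14524572e-05,
        1.68360298e+00, -1.03109977e-01]), 'joint_velocities': array([ 0.00096004, -0.00199135, -0.00251499,  0.00119766, -0.00045837,
        0.00091811]), 'tau': array([ 2.22388393e-03, -3.41251624e+01, -3.03300834e+01,  7.19511160e-02,
        3.04850831e-02, -1.17139321e-04]), 'tcp_pos': array([193.44607129, 514.38944323, 226.45120912]), 'tcp_rot': array([-2.55301680e-04,  1.78909798e-01,  9.83865004e-01, -9.33926227e-04]), 'wrist_force': array([-0.68853425,  0.09824273,  0.58302796]), 'torque': array([-0.00105341, -0.04390279,  0.06122736]), 'finger_force': 0.0, 'gripper_width': 94.2316816693066}
```

View pics/top0.png

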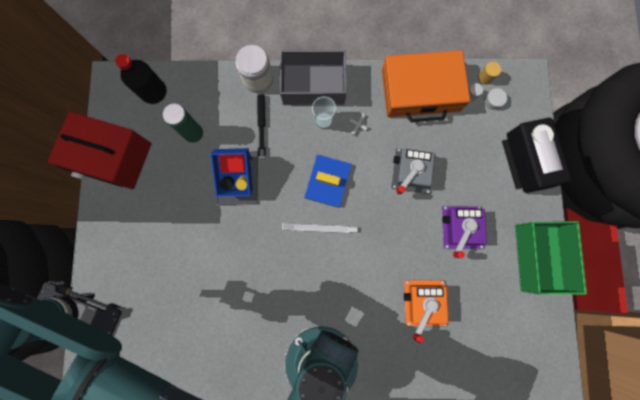

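View pics/side0.png

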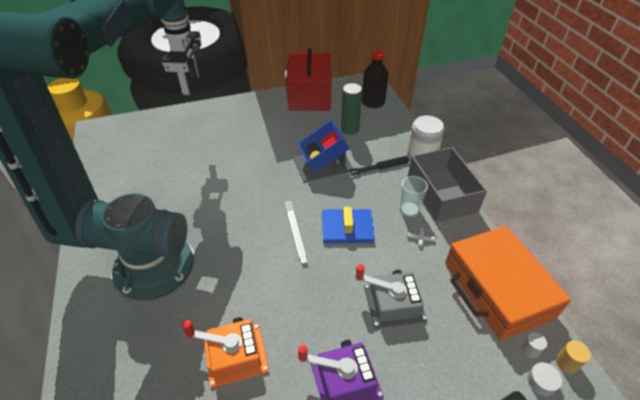

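The top view shows the lid at about (329,180), the kit box at (233,173) and the grey counter at (414,172) with its knob at (402,189). The jar is at (323,112), and the steel lever below the lid is at (320,228). In the side view the lid is at (347,226), the box mouth at (324,145) and the grey counter's knob at (360,271).

```bash
cat > h.py <<'E'
import numpy as np,cv2
from scipy.spatial.transform import Rotation as R
def rot(q): q=np.asarray(q); return R.from_quat(q[[1,2,3,0]])
def cloud(c):
    v,u=np.indices(c["z_map"].shape); z=c["z_map"].astype(float)
    p=np.stack([(u-c["cx"])/c["fx"]*z,(v-c["cy"])/c["fy"]*z,z],-1)
    return rot(c["attitude"]).apply(p.reshape(-1,3)).reshape(p.shape)+c["xyz"]
def hsv(c): return cv2.cvtColor(np.ascontiguousarray(c["color"]),cv2.COLOR_RGB2HSV)
def mask(c,h0,h1,s=110,v=60):
    H=hsv(c); return cv2.inRange(H,(h0,s,v),(h1,255,255))>0
def near(P,xy,r): return (np.hypot(P[...,0]-xy[0],P[...,1]-xy[1])<r)
def rays(c,uv):
    uv=np.asarray(uv,float); d=np.c_[(uv[:,0]-c["cx"])/c["fx"],(uv[:,1]-c["cy"])/c["fy"],np.ones(len(uv))]
    return rot(c["attitude"]).apply(d)
def onplane(c,uv,n,h):
    d=rays(c,uv); o=np.asarray(c["xyz"]); return o+d*((h-o@n)/(d@n))[:,None]
def cen(m): v,u=np.nonzero(m); return u.mean(),v.mean()
E
python3 - <<'E'
from h import *
np.set_printoptions(precision=1,suppress=True)
C={n:dict(np.load(n+"0.npz")) for n in("top","side")}
P={n:cloud(C[n]) for n in C}
g={"top":dict(lid=(329,180),box=(233,173),jar=(323,112),ctr=(414,172),knob=(402,190)),}
for k,(u,v) in g["top"].items(): print(k,P["top"][v,u])
L=P["top"][180,329]; B=P["top"][173,233]
K=P["top"][190,402]
for n in C:
    p=P[n]; b=mask(C[n],105,125)
    m=b&near(p,L,110)&(p[...,2]>5); q=p[m]
    print(n,"lid px",m.sum(),"z pct",np.percentile(q[:,2],[5,25,50,75,95]))
    t=m&(p[...,2]>13)
    r=cv2.minAreaRect(q[q[:,2]>13][:,:2].astype(np.float32)); print(" lid rect",r)
    y=mask(C[n],20,35)&near(p,L,110); yq=p[y]; top=np.percentile(yq[:,2],80)
    yq2=yq[yq[:,2]>top-6]; print(" bar z",np.percentile(yq[:,2],[5,50,95]),cv2.minAreaRect(yq2[:,:2].astype(np.float32)),yq2[:,:2].mean(0))
    # knob
    rd=(mask(C[n],0,8)|mask(C[n],172,180))&near(p,K,60); print(" knob",rd.sum(),p[rd].mean(0) if rd.any() else 0,np.percentile(p[rd][:,2],[5,95]) if rd.any() else 0, cen(rd) if rd.any() else 0)
    # box
    m=b&near(p,B,120)&(p[...,2]>5); q=p[m]; print(" box",m.sum(),q.min(0),q.max(0))
    np.save(f"box_{n}.npy",q)
q=np.vstack([np.load(f"box_{n}.npy") for n in C])
for src in("top","side","both"):
    Q=q if src=="both" else np.load(f"box_{src}.npy")
    psi=0.
    for i in range(15):
        M=(R.from_euler("z",psi)*R.from_euler("y",-np.pi/6)).as_matrix() # cols x,y,z of box
        l=Q@M; h=np.percentile(l[:,2],97)
        s=l[l[:,2]>h-6]; r=cv2.minAreaRect(s[:,:2].astype(np.float32))
        a=(r[2]+45)%90-45; psi+=0.5*np.radians(a)
    bp=cv2.boxPoints(r)
    print(src,"psi",psi,"h",h,np.percentile(l[:,2],[50,90,99]),r,"rim",M@np.array([*r[0],np.median(s[:,2])]))
    # free plane fit on rim
    A=np.c_[s[:,:2],np.ones(len(s))]; co=np.linalg.lstsq(A,s[:,2],rcond=None)[0]; print("  tilt err",co)
E
```

```text
lid [532.7 -26.3  53.4]
box [556.5 261.7  50.4]
jar [762.1 -10.   12.5]
ctr [ 550.9 -275.6   74.3]
knob [ 490.7 -230.3  111.8]
top lid px 1370 z pct [14.6 16.9 18.4 19.8 22.1]
 lid rect ((539.260986328125, -22.349952697753906), (111.15039825439453, 141.82064819335938), 73.7072525024414)
 bar z [48.2 51.9 55.3] ((538.6089477539062, -22.49895477294922), (66.92512512207031, 23.667789459228516), 74.20474243164062) [538.3 -22.7]
 knob 54 [ 495.5 -229.3   97. ] [ 10.4 112.9] (np.float64(400.51851851851853), np.float64(189.25925925925927))
 box 946 [483.  207.6   5. ] [623.5 310.9 139. ]
side lid px 1379 z pct [11.  15.6 17.  18.4 20.2]
 lid rect ((538.4329833984375, -25.596359252929688), (116.18865966796875, 141.13815307617188), 74.35413360595703)
 bar z [30.3 50.6 53.7] ((538.1386108398438, -25.72027587890625), (74.77580261230469, 21.931005477905273), 71.83796691894531) [536.7 -28.2]
 knob 94 [ 491.2 -236.9   98.1] [ 73.4 111.6] (np.float64(359.59574468085106), np.float64(271.2340425531915))
 box 1078 [481.5 199.9   5.7] [621.5 310.6 133.5]
top psi 0.021763025384663588 h -183.65033736688727 [-207.8 -185.3 -182.4] ((522.1884765625, 247.6858673095703), (132.08920288085938, 100.65447998046875), 0.1289084404706955) rim [540.  258.9 100.1]
  tilt err [  -0.    -0.  -185.2]
side psi 0.014917495308477656 h -185.19199824686993 [-207.  -187.6 -183.6] ((519.6802978515625, 246.6541748046875), (130.52862548828125, 109.36178588867188), 0.00010251499043079093) rim [540.1 254.7  97.5]
  tilt err [   0.     0.  -189.7]
both psi 0.01985790924137371 h -184.23082130105496 [-207.6 -186.4 -182.8] ((521.9515991210938, 243.97828674316406), (132.1815643310547, 109.26946258544922), 0.00033089835778810084) rim [540.4 254.8  99.4]
  tilt err [  -0.    -0.  -185.9]
```

```bash
cat >> h.py <<'E'
def Rtool(zdir,ydir):
    z=np.array(zdir,float);z/=np.linalg.norm(z); y=np.array(ydir,float); y-=z*(y@z); y/=np.linalg.norm(y)
    return np.c_[np.cross(y,z),y,z]
def go(pos,Rt=None,s=None):
    """shift along current tool axes (m) then turn (units 0.15 rad) needed"""
    from station import read_state
    s=s or read_state(); R0=rot(s["tcp_rot"]).as_matrix()
    d=R0.T@(np.asarray(pos)-s["tcp_pos"])/1000
    w=np.zeros(3) if Rt is None else R.from_matrix(R0.T@Rt).as_rotvec()/0.15
    np.set_printoptions(precision=4,suppress=True)
    print("t",s["time"],"tcp",s["tcp_pos"],"shift",d,"|",np.linalg.norm(d),"turn",w,"j",s["joints"],"w",s["gripper_width"],"F",s["wrist_force"])
E
python3 - <<'E'
from h import *
a=-16*np.pi/180
go([538.8,-24,150],Rtool([0,0,-1],[np.cos(a),np.sin(a),0]))
# refine box rim: image contour, rays on rim plane
psi=.02
M=(R.from_euler("z",psi)*R.from_euler("y",-np.pi/6)).as_matrix()
for n in("top","side"):
    c=dict(np.load(n+"0.npz")); p=cloud(c); Q=np.load(f"box_{n}.npy"); l=Q@M
    print(n,np.histogram(l[:,2],bins=np.arange(-215,-175,2)))
    l=l[l[:,2]>-190]
    for ax in(0,1): print(ax,np.percentile(l[:,ax],[0,1,3,97,99,100]))
    rim=p[...,:]@M; 
    m=mask(c,105,125)&near(p,(545,258),110)&(rim[...,2]>-192)&(p[...,2]>5)
    cs,_=cv2.findContours(m.astype(np.uint8),cv2.RETR_EXTERNAL,cv2.CHAIN_APPROX_NONE)
    k=max(cs,key=cv2.contourArea)[:,0]
    for h in(-184,-186):
        q=onplane(c,k,M[:,2],h)@M; r=cv2.minAreaRect(q[:,:2].astype(np.float32)); print(h,r,"rim",M@np.array([*r[0],h]))
E
```

```text
t 0.1 tcp [193.4461 514.3894 226.4512] shift [-0.5128 -0.3822  0.0771] | 0.6441873299253552 turn [-0.0112  0.0087  9.9353] j [ 1.1079  0.0879  1.3721 -0.      1.6836 -0.1031] w 94.2316816693066 F [-0.6885  0.0982  0.583 ]
top (array([25, 21, 28, 30, 24, 22, 24, 31, 21, 22, 30, 28, 31, 66, 79, 66, 17,
        1,  1]), array([-215, -213, -211, -209, -207, -205, -203, -201, -199, -197, -195,
       -193, -191, -189, -187, -185, -183, -181, -179, -177]))
0 [455.9304 456.8291 457.6788 587.2343 587.7306 588.0744]
1 [197.6428 197.7893 198.1036 297.6179 298.1737 298.5267]
-184 ((522.9549560546875, 247.09002685546875), (131.5885772705078, 101.3598403930664), 0.717071533203125) rim [539.8418 257.9377 102.1288]
-186 ((522.3365478515625, 247.57632446289062), (131.83877563476562, 101.55256652832031), 0.7171418070793152) rim [540.2965 258.4332 100.0875]
side (array([33, 48, 44, 25, 45, 36, 43, 45, 41, 39, 46, 43, 57, 61, 56, 12,  4,
        0,  0]), array([-215, -213, -211, -209, -207, -205, -203, -201, -199, -197, -195,
       -193, -191, -189, -187, -185, -183, -181, -179, -177]))
0 [455.8889 456.118  456.6734 585.3709 585.6782 586.0158]
1 [189.2662 192.9815 193.9744 295.8924 297.6514 298.533 ]
-184 ((521.5062255859375, 239.82611083984375), (129.99342346191406, 106.32614135742188), 0.17284923791885376) rim [538.7327 250.6502 101.4044]
-186 ((521.178466796875, 242.0520782470703), (130.27597045898438, 106.55723571777344), 0.1728416532278061) rim [539.4042 252.89    99.5085]
```

```bash
python3 -m handwheel '[-0.04,-0.03,0,0,0,0,1,-0.04,-0.03,0,0,0,0,1,-0.04,-0.03,0,0,0,0,1,-0.04,-0.03,0,0,0,0,1,-0.04,-0.03,0,0,0,0,1,-0.04,-0.03,0,0,0,0,1,-0.04,-0.03,0,0,0,0,1,-0.04,-0.03,0,0,0,0,1,-0.04,-0.03,0,0,0,0,1,-0.04,-0.03,0,0,0,0,1]' && python3 -m handwheel '[0,0,0,0,0,1,1,0,0,0,0,0,1,1,0,0,0,0,0,1,1,0,0,0,0,0,1,1,0,0,0,0,0,1,1,0,0,0,0,0,1,1,0,0,0,0,0,1,1,0,0,0,0,0,1,1,0,0,0,0,0,1,1,0,0,0,0,0,0.94,1]'
python3 - <<'E'
from h import *
a=-16*np.pi/180
go([538.8,-24,150],Rtool([0,0,-1],[np.cos(a),np.sin(a),0]))
E
```

```text
time: 1.35
tcp_pos: [462.8, 91.6, 227.0]
tcp_rot: [-0.0, 0.179, 0.984, 0.0]
wrist_force: [0.8, 1.4, 0.8]
gripper_width: 94.2
finger_force: 0.0
time: 2.6
tcp_pos: [462.1, 93.1, 226.9]
tcp_rot: [-0.0, 0.8, 0.6, -0.0]
wrist_force: [-0.5, -0.3, 0.3]
gripper_width: 93.9
finger_force: 0.0
t 2.6 tcp [462.1021  93.1455 226.8922] shift [-0.0909  0.1066  0.0768] | 0.15974368181587215 turn [-0.0072  0.0021 -0.0364] j [ 0.0785 -0.0882  1.5473  0.0001  1.6837  0.3632] w 93.936718576371 F [-0.484  -0.2716  0.2734]
```

```bash
python3 -m handwheel '[-0.03,0.0355,0.02,0,0,0,1,-0.03,0.0355,0.02,0,0,0,1,-0.031,0.0355,0.037,0,0,0,1,0,0,0,0,0,0,1,0,0,0,0,0,0,1]'
python3 - <<'E'
from h import *
a=-16*np.pi/180
go([538.8,-24,44],Rtool([0,0,-1],[np.cos(a),np.sin(a),0]))
E
```

```text
time: 3.22
tcp_pos: [539.3, -23.3, 150.4]
tcp_rot: [-0.001, 0.799, 0.601, -0.0]
wrist_force: [0.2, 0.8, 1.3]
gripper_width: 93.7
finger_force: 0.0
t 3.225 tcp [539.3121 -23.2987 150.421 ] shift [-0.0009 -0.0002  0.1064] | 0.1064245074558945 turn [-0.0073 -0.0041 -0.0066] j [-0.1487  0.0932  1.5176  0.0008  1.5318  0.1315] w 93.70469828891572 F [0.1671 0.8127 1.2934]
```

Descend in steps and close.

```bash
python3 -m handwheel '[0,0,0.03,0,0,0,1,0,0,0.03,0,0,0,1,0,0,0.025,0,0,0,1,0,0,0.015,0,0,0,1,0,0,0.006,0,0,0,1,0,0,0,0,0,0,1,0,0,0,0,0,0,1]' && python3 -m handwheel '[0,0,0,0,0,0,0,0,0,0,0,0,0,0,0,0,0,0,0,0,0,0,0,0,0,0,0,0,0,0,0,0,0,0,0,0,0,0,0,0,0,0,0,0,0,0,0,0,0]'
```

```text
time: 4.1
tcp_pos: [540.5, -23.8, 45.8]
tcp_rot: [0.001, 0.799, 0.602, 0.001]
wrist_force: [-0.1, -0.0, -0.2]
gripper_width: 94.2
finger_force: 0.0
time: 4.97
tcp_pos: [539.6, -23.7, 44.5]
tcp_rot: [-0.0, 0.799, 0.602, 0.0]
wrist_force: [-0.4, -0.3, 0.1]
gripper_width: 27.5
finger_force: 0.0
```

```bash
python3 -m handwheel '[0,0,0,0,0,0,0,0,0,0,0,0,0,0,0,0,0,0,0,0,0,0,0,-0.01,0,0,0,0,0,0,-0.03,0,0,0,0,0,0,-0.05,0,0,0,0,0,0,-0.05,0,0,0,0,0,0,-0.03,0,0,0,0,0,0,0,0,0,0,0,0,0,0,0,0,0,0]'
python3 - <<'E'
from station import *
from h import *
ps=[]
for n in("top","side"):
    c=camera(n); np.savez(f"{n}1.npz",**c); p=cloud(c); s=read_state()
    b=mask(c,105,125)&near(p,(539,-24),140)&(p[...,2]>120)
    q=p[b]; t=np.median(q[:,2]); print(n,b.sum(),np.percentile(q[:,2],[5,50,95]),s["tcp_pos"],s["tcp_rot"])
    cs,_=cv2.findContours(b.astype(np.uint8),cv2.RETR_EXTERNAL,cv2.CHAIN_APPROX_NONE)
    k=np.vstack(cs)[:,0]
    q2=q[abs(q[:,2]-t)<5]
    print(cv2.minAreaRect(q2[:,:2].astype(np.float32)))
    im=c["color"][...,::-1]; ps.append(im)
cv2.imwrite("pics/l1.png",np.hstack([cv2.resize(ps[0][60:310,180:480],(400,333)),cv2.resize(ps[1][60:310,200:500],(400,333))]))
E
```

```text
time: 6.22
tcp_pos: [538.8, -23.6, 212.6]
tcp_rot: [-0.001, 0.799, 0.601, -0.001]
wrist_force: [-0.4, -0.1, -2.9]
gripper_width: 23.8
finger_force: 30.0
top 703 [183.77314939 187.10085652 388.85862975] [538.5456045  -23.57690715 211.9189553 ] [-0.00155461  0.79886776  0.60150287 -0.00148019]
((539.0899047851562, -22.054954528808594), (111.72505187988281, 141.80642700195312), 74.03311157226562)
side 1519 [175.59541149 184.60014988 187.3701573 ] [538.46248029 -23.54001948 211.69550978] [-0.00176846  0.79887247  0.60149553 -0.00166658]
((537.4729614257812, -25.44940185546875), (116.58633422851562, 141.55194091796875), 73.5578842163086)
```

View pics/l1.png

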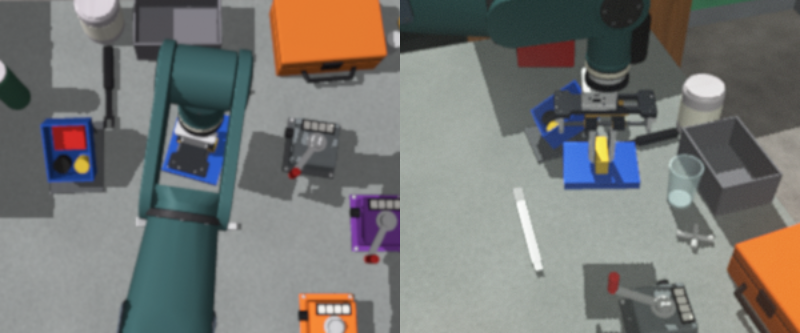

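```bash
cat >> h.py <<'E'
psi=.022
M=(R.from_euler("z",psi)*R.from_euler("y",-np.pi/6)).as_matrix()
RB=Rtool(-M[:,2],M[:,0])
E
python3 - <<'E'
from h import *
go(M@[521.8,246.7,-80],RB)
print(M@[521.8,246.7,-80],M@[521.8,246.7,-156.8])
E
```

```text
t 6.325 tcp [538.4625 -23.54   211.6955] shift [ 0.2557 -0.1277  0.0206] | 0.28649752498995384 turn [-3.4963  0.526  -1.9681] j [-0.149   0.0698  1.4205  0.0001  1.6562  0.1311] w 23.85294029531852 F [ 0.3961  1.0003 -2.4067]
[486.3461 257.4611 191.618 ] [524.7368 258.3058 125.1072]
```

```bash
python3 -m handwheel '[0,0,-0.02,0,0,0,0,0.032,-0.016,-0.005,0,0,0,0,0.032,-0.016,-0.005,0,0,0,0,0.032,-0.016,-0.005,0,0,0,0,0.032,-0.016,-0.005,0,0,0,0,0.032,-0.016,-0.005,0,0,0,0,0.032,-0.016,-0.005,0,0,0,0,0.032,-0.016,0,0,0,0,0,0.032,-0.016,0,0,0,0,0]' && python3 -m handwheel '[0,0,0,-0.7,0.105,-0.394,0,0,0,0,-0.7,0.105,-0.394,0,0,0,0,-0.7,0.105,-0.394,0,0,0,0,-0.7,0.105,-0.394,0,0,0,0,-0.7,0.105,-0.394,0,0,0,0,0,0,0,0,0,0,0,0,0,0,0]'
python3 - <<'E'
from h import *
go(M@[521.8,246.7,-80],RB)
E
```

```text
time: 7.45
tcp_pos: [486.5, 258.6, 262.3]
tcp_rot: [-0.0, 0.799, 0.602, -0.002]
wrist_force: [1.5, 0.0, -3.0]
gripper_width: 23.8
finger_force: 30.0
time: 8.32
tcp_pos: [487.3, 257.6, 263.7]
tcp_rot: [0.182, 0.675, 0.69, 0.185]
wrist_force: [-0.3, -0.2, -2.5]
gripper_width: 23.7
finger_force: 30.0
t 8.325 tcp [487.3324 257.6233 263.7218] shift [-0.     -0.0371  0.0618] | 0.07211071870235759 turn [0.019  0.0102 0.0007] j [ 0.5302 -0.2278  1.6825 -0.264   1.229   0.5392] w 23.681412574708077 F [-0.308  -0.1791 -2.4962]
```

```bash
python3 -m handwheel '[0,-0.0123,0.0205,0,0,0,0,0,-0.0123,0.0205,0,0,0,0,0,-0.0124,0.0206,0,0,0,0,0,0,0,0,0,0,0,0,0,0,0,0,0,0]'
python3 - <<'E'
from station import *
from h import *
ps=[]
for n in("top","side"):
    c=camera(n); np.savez(f"{n}2.npz",**c); p=cloud(c); s=read_state()
    T=s["tcp_pos"]@M; print(n,"tcp in M",T)
    l=p@M
    b=mask(c,105,125)&near(p,(520,258),140)
    z=l[...,2]
    q=l[b&(z>T[2]-35)&(z<T[2]-18)]
    print(len(q),np.percentile(q[:,2],[5,50,95]),cv2.minAreaRect(q[:,:2].astype(np.float32)),[np.percentile(q[:,i],[0,2,98,100]) for i in(0,1)])
    A=np.c_[q[:,:2]-q[:,:2].mean(0),np.ones(len(q))]; print("tilt",np.linalg.lstsq(A,q[:,2],rcond=None)[0])
    q=l[b&(z<T[2]-80)]
    print("box",len(q),[np.percentile(q[:,i],[0,2,98,100]) for i in(0,1,2)] if len(q) else 0)
    ps.append(c["color"][...,::-1])
cv2.imwrite("pics/l2.png",np.hstack([cv2.resize(ps[0][80:280,150:350],(400,400)),cv2.resize(ps[1][60:260,220:420],(400,400))]))
go(M@[521.8,246.7,-80],RB)
E
```

```text
time: 8.95
tcp_pos: [487.7, 257.9, 194.1]
tcp_rot: [0.183, 0.675, 0.69, 0.187]
wrist_force: [0.5, -0.3, -2.4]
gripper_width: 24.0
finger_force: 30.0
top tcp in M [524.56426126 247.21932119 -78.08092227]
1106 [-108.67907928 -104.76874687 -101.76545694] ((525.9002685546875, 248.20599365234375), (113.1086654663086, 141.9479522705078), 89.89215850830078) [array([454.90571778, 459.82308756, 595.92877356, 596.90260756]), array([191.5843042 , 192.5306086 , 300.31378076, 304.65563758])]
tilt [ 4.33189663e-03  2.28531606e-03 -1.04977621e+02]
box 435 [array([428.26148064, 459.19716503, 587.65379572, 588.61502019]), array([195.91779923, 196.64073586, 293.68540508, 297.55880856]), array([-292.37496371, -241.5484929 , -183.35562162, -181.67396541])]
side tcp in M [524.49013893 247.2273222  -77.94518601]
957 [-109.64681472 -105.43110492 -102.52212707] ((524.4862670898438, 245.64553833007812), (119.79241943359375, 142.94483947753906), 89.40372467041016) [array([453.24743004, 456.25415874, 593.92948229, 595.65141625]), array([185.35097754, 187.84199808, 297.24706639, 306.24199195])]
tilt [ 6.79826249e-03  1.01682427e-02 -1.05605864e+02]
box 800 [array([417.88520616, 457.95047811, 586.07825935, 586.56143702]), array([189.56155754, 191.08819546, 293.9002518 , 370.18221812]), array([-285.04296866, -241.08098157, -185.90698659, -182.32632111])]
t 9.05 tcp [487.6365 258.0169 194.7426] shift [-0.0005 -0.0027  0.002 ] | 0.0034259563195845675 turn [ 0.0528 -0.0015 -0.002 ] j [ 0.5311 -0.2046  1.8025 -0.2827  1.0862  0.5833] w 24.15060525139624 F [-0.1334 -0.6197 -2.2149]
```

View pics/l2.png

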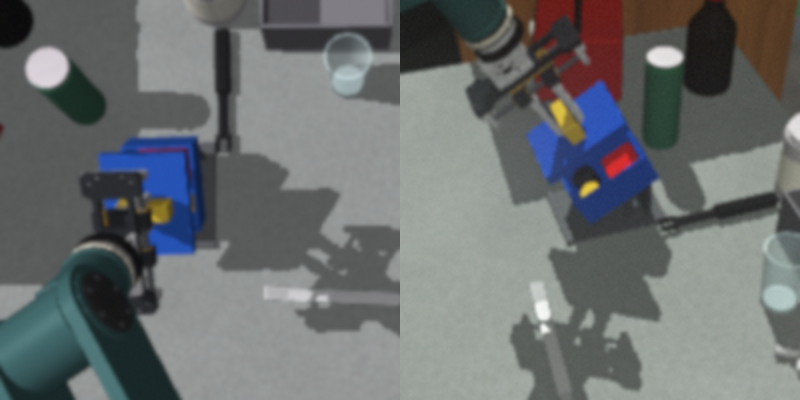

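```bash
python3 -m handwheel '[-0.0005,-0.0034,0,0.05,0,0,0,0,0,0.02,0,0,0,0,0,0,0.02,0,0,0,0,0,0,0.015,0,0,0,0,0,0,0,0,0,0,0,0,0,0,0,0,0,0,0,0,0,0,0,0,0]'
python3 - <<'E'
from station import *
from h import *
for i in range(3):
    c=camera("top"); s=read_state(); print(s["tcp_pos"]@M)
go(M@[521.1,246.7,-140],RB)
E
```

```text
time: 9.93
tcp_pos: [511.2, 257.9, 144.4]
tcp_rot: [0.181, 0.675, 0.691, 0.185]
wrist_force: [0.9, 0.1, -1.4]
gripper_width: 23.8
finger_force: 30.0
[ 519.70593425  246.57562158 -133.35903859]
[ 519.56107956  246.53099928 -133.47330473]
[ 519.40508513  246.47832442 -133.59980571]
t 10.075 tcp [511.0708 257.7834 144.0017] shift [0.0002 0.0017 0.0064] | 0.006624527413291774 turn [-0.0075  0.0017  0.0048] j [ 0.5003 -0.1212  1.8322 -0.2811  0.9769  0.5817] w 23.87019203879322 F [ 0.1312  0.0276 -2.4277]
```

```bash
for i in 1 2 3 4; do python3 -m handwheel '[0,0,0,0,0,0,0]' | sed -n 2,3p; done
python3 - <<'E'
from station import *
from h import *
a=[]
for i in range(12):
    camera("side"); a.append(read_state()["tcp_pos"]@M)
print(np.mean(a,0),np.std(a,0)); print(np.array(a)[::3])
# joints based consistency
c=camera("top"); p=cloud(c); l=p@M; b=mask(c,105,125)&near(p,(520,258),140)
q=l[b&(l[...,2]>-170)&(l[...,2]<-152)]; print("lid",len(q),cv2.minAreaRect(q[:,:2].astype(np.float32)),np.median(q[:,2]))
E
```

```text
tcp_pos: [511.0, 257.7, 143.6]
tcp_rot: [0.181, 0.675, 0.691, 0.184]
tcp_pos: [510.9, 257.6, 143.3]
tcp_rot: [0.181, 0.675, 0.691, 0.184]
tcp_pos: [510.9, 257.6, 143.2]
tcp_rot: [0.181, 0.675, 0.691, 0.184]
tcp_pos: [511.0, 257.6, 143.2]
tcp_rot: [0.181, 0.675, 0.691, 0.184]
[ 518.91659175  246.2606494  -134.22320833] [0.02333226 0.01002218 0.02101042]
[[ 518.9043608   246.26553883 -134.24766241]
 [ 518.89868655  246.24867749 -134.236891  ]
 [ 518.95321663  246.27155512 -134.19005799]
 [ 518.9452438   246.25252839 -134.20991067]]
lid 984 ((520.5834350585938, 247.98080444335938), (141.566162109375, 113.73921966552734), 0.008073262870311737) -160.73781729914447
```

```bash
python3 -m handwheel '[0,0.0018,0.003,0,0,0,0,0,0,0.003,0,0,0,0,0,0,0,0,0,0,0,0,0,0,0,0,0,0,0,0,0,0,0,0,0,0,0,0,0,0,0,0]'
python3 - <<'E'
from station import *
from h import *
ps=[]
for n in("top","side"):
    c=camera(n); p=cloud(c); l=p@M; b=mask(c,105,125)&near(p,(520,258),140)
    T=read_state()["tcp_pos"]@M
    q=l[b&(abs(l[...,2]-T[2]+26.5)<7)]; print(n,T,"lid",[np.percentile(q[:,i],[0,2,98,100]) for i in(0,1)],np.median(q[:,2]))
    ps.append(c["color"][...,::-1])
cv2.imwrite("pics/l3.png",np.hstack([cv2.resize(ps[0][120:240,180:300],(400,400),interpolation=2),cv2.resize(ps[1][100:220,260:380],(400,400),interpolation=2)]))
go(M@[520.6,246.3,-150],RB)
E
```

```text
time: 11.98
tcp_pos: [515.5, 257.7, 139.0]
tcp_rot: [0.181, 0.675, 0.691, 0.184]
wrist_force: [0.5, -0.4, -2.4]
gripper_width: 23.9
finger_force: 30.0
top [ 520.75737399  246.29075385 -140.12050291] lid [array([450.04704538, 453.65151264, 592.15094739, 593.19189791]), array([190.59333105, 191.97862606, 298.41117489, 302.96504852])] -166.53988255364118
side [ 520.76334683  246.28461201 -140.13037877] lid [array([448.77407262, 452.11409633, 589.63042956, 591.64466605]), array([184.37303936, 187.46420041, 296.04703563, 303.06445231])] -167.40004215509282
t 12.075 tcp [515.5156 257.6874 139.0252] shift [ 0.     -0.0001  0.0099] | 0.009870984863943201 turn [-0.0137  0.0052  0.0056] j [ 0.4952 -0.1081  1.8305 -0.2806  0.9656  0.5796] w 23.371768921504422 F [-0.5608 -0.2077 -3.0169]
```

View pics/l3.png

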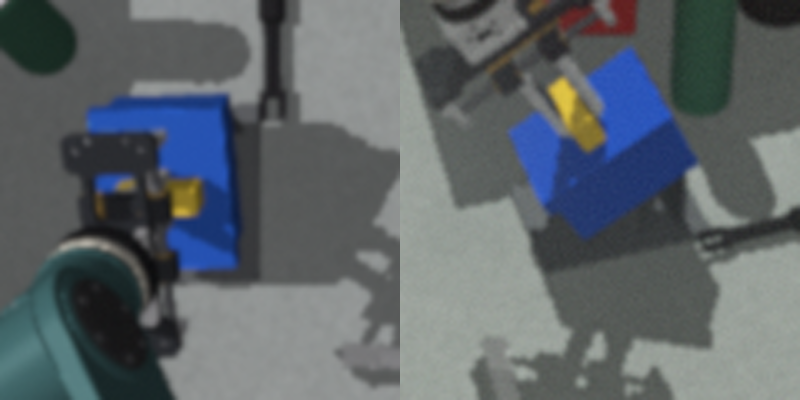

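```bash
python3 -m handwheel '[0.0005,0,0.003,0,0,0,0,0,0,0.003,0,0,0,0,0,0,0.002,0,0,0,0,0,0,0,0,0,0,0,0,0,0,0,0,0,0]'; python3 -m handwheel '[0,0,0.002,0,0,0,0,0,0,0.002,0,0,0,0,0,0,0.001,0,0,0,0,0,0,0,0,0,0,0,0,0,0,0,0,0,0,0,0,0,0,0,0,0]'
python3 - <<'E'
from h import *
from station import read_state
go(M@[520.6,246.8,-156],RB); s=read_state(); print(s["tcp_pos"]@M, s["wrist_force"]@M, s["torque"])
E
```

```text
time: 12.7
tcp_pos: [519.5, 258.2, 132.0]
tcp_rot: [0.181, 0.675, 0.691, 0.184]
wrist_force: [1.3, -0.2, -2.5]
gripper_width: 23.7
finger_force: 30.0
time: 13.45
tcp_pos: [522.0, 258.3, 127.7]
tcp_rot: [0.181, 0.675, 0.691, 0.184]
wrist_force: [-0.0, 0.6, -2.4]
gripper_width: 23.9
finger_force: 30.0
t 13.45 tcp [522.0008 258.34   127.7492] shift [ 0.     -0.0001  0.0029] | 0.00285943793644317 turn [-0.0135  0.0049  0.005 ] j [ 0.4894 -0.0849  1.8331 -0.2827  0.9392  0.5817] w 23.91490449653908 F [-0.0342  0.6109 -2.4015]
[ 520.7528  246.7944 -153.1447] [-1.2187  0.6115 -2.0694] [-0.0154  0.561  -0.0255]
```

```bash
for z in 1 2 3; do python3 -m handwheel '[0,0,0.001,0,0,0,0,0,0,0,0,0,0,0,0,0,0,0,0,0,0]' | sed -n '2p;4p'; done
```

```text
tcp_pos: [522.5, 258.3, 126.8]
wrist_force: [-1.1, -0.0, -2.4]
tcp_pos: [523.0, 258.3, 125.9]
wrist_force: [0.6, 1.0, -2.2]
tcp_pos: [523.2, 258.3, 125.7]
wrist_force: [-5.4, -1.7, 3.2]
```

Run:
```python
from h import *
from station import read_state
s=read_state(); print(s["tcp_pos"]@M, s["wrist_force"]@M, s["torque"])
```

```text
[ 520.79411272  246.75815511 -155.56471431] [-3.10572349 -1.53487399  5.4777424 ] [-0.11537721  1.18670754  0.03042127]
```

```bash
python3 -m handwheel '[0,0,0.0007,0,0,0,0,0,0,0,0,0,0,0,0,0,0,0,0,0,0.6,0,0,0,0,0,0,0.6,0,0,0,0,0,0,0.6,0,0,0,0,0,0,0.6,0,0,0,0,0,0,0.6]' && python3 -m handwheel '[0,0,-0.01,0,0,0,0.6,0,0,-0.02,0,0,0,0.6,0,0,-0.03,0,0,0,0.6,0,0,-0.04,0,0,0,0.6,0,0,-0.04,0,0,0,0.6,0,0,0,0,0,0,0.6]'
python3 - <<'E'
from station import *
from h import *
for n in("top","side"):
    c=camera(n); np.savez(f"{n}4.npz",**c); p=cloud(c); l=p@M; b=mask(c,105,125)&near(p,(520,258),140)
    q=l[b&(abs(l[...,2]+182)<7)]; print(n,len(q),"lid",[np.percentile(q[:,i],[0,2,98,100]) for i in(0,1)],np.median(q[:,2]),cv2.minAreaRect(q[:,:2].astype(np.float32)))
    A=np.c_[q[:,:2]-q[:,:2].mean(0),np.ones(len(q))]; print("tilt",np.linalg.lstsq(A,q[:,2],rcond=None)[0])
go(M@[520.6,246.8,-156],RB)
E
```

```text
time: 15.45
tcp_pos: [523.9, 258.3, 124.4]
tcp_rot: [0.181, 0.675, 0.691, 0.184]
wrist_force: [1.3, 0.0, -0.6]
gripper_width: 56.3
finger_force: 0.0
time: 16.2
tcp_pos: [454.6, 258.1, 251.3]
tcp_rot: [0.182, 0.675, 0.69, 0.188]
wrist_force: [-0.3, -0.5, -1.0]
gripper_width: 56.6
finger_force: 0.0
top 1434 lid [array([449.59999399, 453.01176021, 591.69339729, 593.68399955]), array([191.10727864, 192.78946167, 299.83227223, 304.53674389])] -181.79469737591018 ((521.59228515625, 247.40701293945312), (143.1804962158203, 113.87207794189453), 0.5074902772903442)
tilt [-2.50454861e-03  4.89417853e-03 -1.81860154e+02]
side 984 lid [array([449.43847968, 452.14095078, 589.37767334, 591.48060014]), array([184.75203366, 187.92837131, 299.62870341, 306.54957769])] -182.93708350249085 ((520.4423217773438, 245.58860778808594), (121.62995147705078, 141.97756958007812), 89.85868072509766)
tilt [-1.49475868e-03  6.11961193e-03 -1.83054940e+02]
t 16.3 tcp [453.8862 256.9666 245.9295] shift [-0.0001 -0.      0.1393] | 0.13926681420140405 turn [-0.0116  0.0024  0.0063] j [ 0.5707 -0.2846  1.7601 -0.2805  1.223   0.5843] w 56.28034764378891 F [ 0.7562 -1.5931 -0.0882]
```

Run:
```python
from h import *
for n in("top","side"):
    c=dict(np.load(n+"4.npz")); p=cloud(c)
    rd=(mask(c,0,8)|mask(c,172,180))&near(p,(494,-233),45)&(p[...,2]>70)
    q=p[rd]; print(n,"knob",len(q),q.min(0),q.max(0),np.median(q,0), cen(rd), "tops",q[q[:,2]>105].mean(0))
    hz=near(p,(545,-270),110)
    H=p[hz]; print(np.histogram(H[:,2],bins=[-5,5,15,25,35,45,55,58,62,66,70,75,80,90,105,115]))
    s=hz&(abs(p[...,2]-60)<5); s=cv2.morphologyEx(s.astype(np.uint8),cv2.MORPH_OPEN,np.ones((3,3)))>0
    print("housing",s.sum(),cv2.minAreaRect(p[s][:,:2].astype(np.float32)))
    s=hz&(abs(p[...,2]-60)<18)&(hsv(c)[...,2]>190)&(hsv(c)[...,1]<40); print("white",s.sum(),cv2.minAreaRect(p[s][:,:2].astype(np.float32)) if s.sum()>5 else 0)
    s=hz&(p[...,2]>68)&(p[...,2]<95)&~rd; print("hub/lever",s.sum(),p[s].min(0),p[s].max(0))
c=dict(np.load("top4.npz"));d=dict(np.load("side4.npz"))
im=[cv2.resize(c["color"][130:220,360:450],(400,400)),cv2.resize(d["color"][250:340,340:430],(400,400))]
cv2.imwrite("pics/ctr.png",np.hstack(im)[...,::-1])
go([480,-100,246],Rtool([0,0,-1],[1,-.05,0]))
```

```text
top knob 49 [ 484.60304394 -237.46044391   84.10651593] [ 502.8341378  -220.04118023  115.76259123] [ 493.8872932  -226.79079038  108.83574036] (np.float64(400.48979591836735), np.float64(189.42857142857142)) tops [ 494.67282343 -228.45464436  110.10041564]
(array([2094,  298,   28,   38,   67,   72,  121,  508,  299,   49,  104,
         53,    6,    9,   37]), array([ -5,   5,  15,  25,  35,  45,  55,  58,  62,  66,  70,  75,  80,
        90, 105, 115]))
housing 789 ((568.6976928710938, -286.8777160644531), (99.659912109375, 103.2636947631836), 80.95195770263672)
white 216 ((560.6747436523438, -283.3528137207031), (62.85721969604492, 109.15975189208984), 77.87488555908203)
hub/lever 188 [ 484.79669637 -314.73430273   68.0703851 ] [ 613.16035881 -219.91383639   90.34756121]
side knob 97 [ 483.65974119 -243.44948349   70.5179398 ] [ 501.95122139 -223.23819749  111.99276529] [ 490.80414199 -238.67836096  103.76611004] (np.float64(359.680412371134), np.float64(271.0927835051546)) tops [ 493.0487604  -233.74558628  109.33515618]
(array([2601,  504,  114,  119,  145,  158,  210,  809,  269,  111,  170,
         58,   15,   36,   46]), array([ -5,   5,  15,  25,  35,  45,  55,  58,  62,  66,  70,  75,  80,
        90, 105, 115]))
housing 1189 ((568.4053955078125, -291.3227233886719), (99.7187728881836, 102.70700073242188), 80.91781616210938)
white 386 ((555.3712158203125, -282.0480041503906), (65.75579833984375, 122.64566802978516), 75.15565490722656)
hub/lever 302 [ 483.47508493 -306.41543552   68.01977829] [ 582.81964537 -230.9602349    94.14038483]
t 16.3 tcp [453.8862 256.9666 245.9295] shift [-0.3575  0.0155  0.0092] | 0.35792048828739864 turn [ 3.4777 -0.1212  0.4743] j [ 0.5707 -0.2846  1.7601 -0.2805  1.223   0.5843] w 56.28034764378891 F [ 0.7562 -1.5931 -0.0882]
```

View pics/ctr.png

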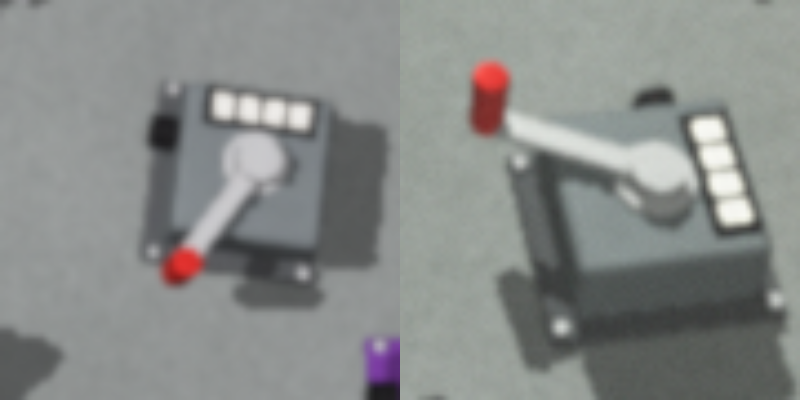

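```bash
cat >> h.py <<'E'
AX=np.array([568.6,-289.5,0]); EX=np.array([np.cos(.158),-np.sin(.158),0]); EY=np.array([np.sin(.158),np.cos(.158),0])
RC=Rtool([0,0,-1],EX)
E
python3 -m handwheel '[-0.051,0.002,0.001,0,0,0,0,-0.051,0.002,0.001,0,0,0,0,-0.051,0.002,0.001,0,0,0,0,-0.051,0.002,0.001,0,0,0,0,-0.051,0.002,0.001,0,0,0,0,-0.051,0.002,0.001,0,0,0,0,-0.051,0.002,0.001,0,0,0,0]' && python3 -m handwheel '[0,0,0,0.87,-0.03,0.25,0,0,0,0,0.87,-0.03,0.25,0,0,0,0,0.87,-0.03,0.25,0,0,0,0,0.87,-0.03,0.25,0,0,0,0,0,0,0,0,0,0,0,0,0,0,0]'
python3 - <<'E'
from h import *
go(AX-89*EX+85*EY+[0,0,98],RC)
E
```

```text
time: 17.18
tcp_pos: [476.9, -101.7, 244.7]
tcp_rot: [0.179, 0.676, 0.691, 0.183]
wrist_force: [1.2, 0.4, -0.8]
gripper_width: 0.6
finger_force: 0.0
time: 17.92
tcp_pos: [477.1, -99.7, 245.6]
tcp_rot: [-0.008, 0.75, 0.661, 0.006]
wrist_force: [-0.6, -0.6, -0.3]
gripper_width: 0.0
finger_force: 0.0
t 17.925 tcp [477.131  -99.6723 245.6088] shift [-0.092   0.029   0.1456] | 0.1746946005162299 turn [-0.032  -0.1356  0.2166] j [-0.3352 -0.0511  1.4758  0.0193  1.7255 -0.2068] w 0.0008056902835237444 F [-0.5706 -0.5786 -0.2595]
```

```bash
python3 -m handwheel '[-0.046,0.0145,0,-0.03,-0.13,0.22,0,-0.046,0.0145,0,0,0,0,0,0,0,0.04,0,0,0,0,0,0,0.04,0,0,0,0,0,0,0.04,0,0,0,0,0,0,0.025,0,0,0,0,0,0,0,0,0,0,0,0,0,0,0,0,0,0,0,0,0,0,0,0,0,0,0,0,0,0,0,0]'
python3 - <<'E'
from h import *
go(AX-89*EX+50*EY+[0,0,98],RC)
E
```

```text
time: 19.18
tcp_pos: [494.2, -195.2, 102.6]
tcp_rot: [0.002, 0.761, 0.649, 0.001]
wrist_force: [-0.2, -0.1, 0.1]
gripper_width: 0.4
finger_force: 0.0
t 19.175 tcp [ 494.1995 -195.1603  102.6176] shift [-0.0315 -0.0007  0.0046] | 0.031802587712867585 turn [ 0.0252  0.0045 -0.0037] j [-0.4832  0.1019  1.6059  0.0006  1.43   -0.3247] w 0.366998710138638 F [-0.1583 -0.0816  0.111 ]
```

```bash
python3 -m handwheel '[-0.01,0,0.0045,0,0,0,0,-0.01,0,0,0,0,0,0,-0.01,0,0,0,0,0,0,-0.01,0,0,0,0,0,0,-0.01,0,0,0,0,0,0]'; python3 -m handwheel '[-0.012,0,0,0,0,0,0,-0.012,0,0,0,0,0,0,-0.012,0,0,0,0,0,0,-0.009,0,0,0,0,0,0,0,0,0,0,0,0,0,0,0,0,0,0,0,0]'
python3 - <<'E'
from station import *
from h import *
go(AX-89*EX-27.5*EY+[0,0,98],RC)
for n in ("top","side"):
    c=camera(n); p=cloud(c); rd=(mask(c,0,8)|mask(c,172,180))&near(p,AX-90*EX-15*EY,70)&(p[...,2]>70)
    if rd.sum(): q=np.median(p[rd],0)-AX; print(n,rd.sum(),q@EX,q@EY)
s=read_state();print(s["wrist_force"]@np.c_[EX,EY])
E
```

```text
time: 19.8
tcp_pos: [484.2, -243.6, 95.6]
tcp_rot: [-0.002, 0.761, 0.649, 0.0]
wrist_force: [-2.0, 4.4, 0.2]
gripper_width: 0.2
finger_force: 1.9
time: 20.55
tcp_pos: [479.3, -288.4, 96.5]
tcp_rot: [0.001, 0.761, 0.649, 0.001]
wrist_force: [2.4, 4.7, -3.4]
gripper_width: 0.2
finger_force: 2.4
t 20.55 tcp [ 479.3443 -288.412    96.5331] shift [-0.0145 -0.0007 -0.0015] | 0.0146205300372337 turn [ 0.0186 -0.0078 -0.003 ] j [-0.6444  0.1683  1.5438  0.0024  1.4276 -0.4863] w 0.1789629671388835 F [ 2.4275  4.6628 -3.3699]
side 105 -90.02120082481765 -39.34504330837857
[1.9423 5.6944]
```

```bash
python3 -m handwheel '[-0.005,0,0,0,0,0,0,-0.004,0,0,0,0,0,0,0,0,0,0,0,0,0,0,0,0,0,0,0,0]'; for i in 1 2 3; do python3 -m handwheel '[-0.001,0,0,0,0,0,0,0,0,0,0,0,0,0,0,0,0,0,0,0,0]'|sed -n '2p;4p'; done
python3 - <<'E'
from station import *
from h import *
go(AX-89*EX-27.5*EY+[0,0,98],RC)
c=camera("side"); p=cloud(c); rd=(mask(c,0,8)|mask(c,172,180))&near(p,AX-90*EX-15*EY,70)&(p[...,2]>70)
q=np.median(p[rd],0)-AX; print(q@EX,q@EY)
s=read_state();print(s["wrist_force"]@np.c_[EX,EY])
E
```

```text
time: 21.15
tcp_pos: [479.5, -296.5, 96.9]
tcp_rot: [0.002, 0.761, 0.649, 0.003]
wrist_force: [5.8, 5.5, -3.8]
gripper_width: 0.7
finger_force: 3.3
tcp_pos: [479.5, -297.4, 97.0]
wrist_force: [6.3, 7.2, -2.5]
tcp_pos: [479.5, -298.3, 97.0]
wrist_force: [6.3, 6.8, -4.1]
tcp_pos: [479.4, -299.3, 97.1]
wrist_force: [7.1, 5.8, -4.1]
t 22.275 tcp [ 479.4404 -299.2508   97.0862] shift [-0.0038 -0.0025 -0.0009] | 0.004666080961064813 turn [ 0.0468 -0.0177  0.0057] j [-0.6617  0.1779  1.5316  0.0058  1.4273 -0.5053] w 0.7350174038070055 F [ 7.1392  5.819  -4.1343]
-86.31454781569177 -50.19737146605145
[5.6933 6.5347]
```

```bash
for i in 1 2 3; do python3 -m handwheel '[-0.0012,0,0,0,0,0,0,0,0,0,0,0,0,0,0,0,0,0,0,0,0]'|sed -n '2p;4p'; done
```

```text
tcp_pos: [479.4, -300.3, 97.1]
wrist_force: [6.6, 6.1, -3.5]
tcp_pos: [479.4, -301.5, 97.2]
wrist_force: [7.3, 7.3, -3.5]
tcp_pos: [479.4, -302.2, 97.2]
wrist_force: [8.2, 8.8, -3.2]
```

```bash
for i in 1 2; do python3 -m handwheel '[-0.001,0,0,0,0,0,0,0,0,0,0,0,0,0,0,0,0,0,0,0,0]'|sed -n '2p;4p'; done;  python3 - <<'E'
from station import *
from h import *
c=camera("side"); p=cloud(c); rd=(mask(c,0,8)|mask(c,172,180))&near(p,AX-90*EX-15*EY,70)&(p[...,2]>70)
q=np.median(p[rd],0)-AX; print(q@EX,q@EY); go(AX,RC)
c0=dict(np.load("side4.npz")); p=cloud(c0); rd=(mask(c0,0,8)|mask(c0,172,180))&near(p,(494,-233),45)&(p[...,2]>70)
q=np.median(p[rd],0)-AX; print("rest",q@EX,q@EY)
E
```

```text
tcp_pos: [479.4, -302.3, 97.2]
wrist_force: [8.0, 9.3, -2.9]
tcp_pos: [479.4, -302.4, 97.2]
wrist_force: [8.6, 11.7, -2.0]
-84.67821262529336 -52.93238993589895
t 24.25 tcp [ 479.3768 -302.4657   97.1536] shift [0.026  0.0854 0.098 ] | 0.1325432262638523 turn [ 0.0512 -0.0488  0.0128] j [-0.6688  0.1823  1.5263  0.0102  1.4299 -0.5141] w 0.5256483710193416 F [ 8.7131 11.0991 -2.291 ]
rest -84.82327977615728 37.9479344088786
```

The knob stopped moving while the force kept rising, and it swept 91 mm in all, which is the full swing. Next I let the lever return and clear the arm away.

```bash
python3 -m handwheel '[0.01,0,0,0,0,0,0,0.012,0,0,0,0,0,0,0.012,0,0,0,0,0,0,0.012,0,0,0,0,0,0,0.012,0,0,0,0,0,0,0.012,0,0,0,0,0,0,0.012,0,0,0,0,0,0,0.012,0,0,0,0,0,0,0.012,0,0,0,0,0,0,0.012,0,0,0,0,0,0]' && python3 -m handwheel '[0.012,0,0,0,0,0,0,0.012,0,0,0,0,0,0,0,0,-0.04,0,0,0,0,0,0,-0.05,0,0,0,0,0,0,-0.04,0,0,0,0,0,0,0,0,0,0,0,0,0,0,0,0,0,0,0,0,0,0,0,0,0,0]'
python3 - <<'E'
from station import *
from h import *
ps=[]
for n in("top","side"):
    c=camera(n); p=cloud(c); l=p@M; b=mask(c,105,125)&near(p,(520,258),140)
    q=l[b&(abs(l[...,2]+182)<7)]; print(n,len(q),np.median(q[:,2]),cv2.minAreaRect(q[:,:2].astype(np.float32)))
    rd=(mask(c,0,8)|mask(c,172,180))&near(p,(494,-233),45)&(p[...,2]>70)
    if rd.sum(): q=np.median(p[rd],0)-AX; print("knob",q@EX,q@EY)
    ps.append(c["color"][...,::-1])
cv2.imwrite("pics/end.png",np.hstack([cv2.resize(x,(400,250)) for x in ps]))
print(read_state()["wrist_force"],read_state()["joint_velocities"])
E
```

```text
time: 25.5
tcp_pos: [494.3, -189.0, 96.6]
tcp_rot: [0.0, 0.761, 0.649, 0.0]
wrist_force: [0.0, 0.8, 0.6]
gripper_width: 0.3
finger_force: 0.0
top 1570 -181.8836151096168 ((521.6100463867188, 248.13723754882812), (143.98135375976562, 113.27300262451172), 0.12721320986747742)
side 0 nan ((0.0, 0.0), (0.0, 0.0), 0.0)
knob -85.14737351581007 37.15149627827962
[ 0.48417189 -1.20550793 -0.10201603] [-0.01958542  0.0056973  -0.00745539 -0.01209067 -0.00503678 -0.01416748]invalid input
  return _methods._mean(a, axis=axis, dtype=dtype,
  ret = ret.dtype.type(ret / rcount)
```

View pics/end.png

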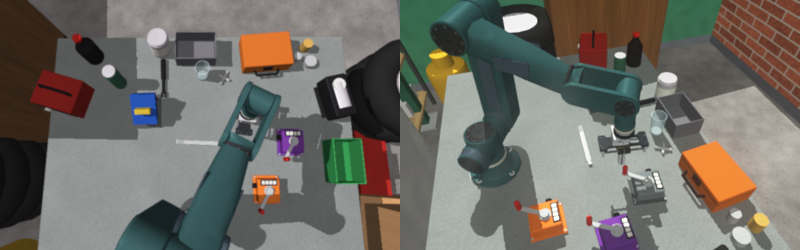

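The top view shows the lid seated on the box, and the knob is back at its rest place. The second retreat call was refused because of its row count, so I'll raise the arm clear and hand in.

```bash
python3 -m handwheel '[0.012,0,0,0,0,0,0,0,0,-0.04,0,0,0,0,0,0,-0.05,0,0,0,0,0,0,-0.03,0,0,0,0,0,0,0,0,0,0,0,0,0,0,0,0,0,0,0,0,0,0,0,0,0]'
python3 - <<'E'
from station import *
from h import *
c=camera("side"); p=cloud(c); rd=(mask(c,0,8)|mask(c,172,180))&near(p,(494,-233),45)&(p[...,2]>70)
q=np.median(p[rd],0)-AX; print("knob",q@EX,q@EY)
print(sign_off())
E
```

```text
time: 26.48
tcp_pos: [495.2, -177.1, 214.2]
tcp_rot: [-0.002, 0.761, 0.649, -0.0]
wrist_force: [-0.2, -0.4, -0.6]
gripper_width: 0.7
finger_force: 0.0
knob -85.13201739159452 38.29030133871241
the job is handed in; nothing more can be done
None
```

The lid is home on the kit box and released, the tally lever went to its stop and sprang back to rest, and the job was handed in at about 26.5 s; no verdict came back.

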